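# Press the retaining cap onto the label-roll spindle

### The job

The label roll on the packing bench has just been changed. Take the tall narrow push-on cap, put it on the pointed spindle that sticks up through the label roll and press it straight down until it bites and its rim sits flat on the roll, then let go. Leave the wide flat cap alone.

Things in the scene. Friction and masses are not known exactly. Their poses are not given: they have to be found in the camera images.
- axle_cap_center (a point): Cap to fit: tall narrow grey plastic cylinder, 48 mm diameter, 56 mm tall, about 60 g, standing on the bench, closed flat top up, open rim down. This point is its centre, 28 mm above the rim; z is its axis, up. Bore from below: 28 mm wide, 50 mm deep. Grip across the diameter from above, any yaw.
- spindle_tip (a point): Tip of the fixed upright steel spindle through the label roll, 122 mm above the bench, 46 mm above the roll's top; z up. 25 mm thick, the top 18 mm taper to a 6 mm blunt point, so a cap let go on it within about 7 mm of the axis slips on. A second foot has a thick blunt bare post (40 mm) and no roll: not used.
- roll_top (a point): Where the spindle leaves the flat top of the white label roll (100 mm diameter, fixed), 76 mm above the bench; z up. Spring teeth low on the spindle stop a cap set down loosely with its rim about 9 mm above the roll; 10 to 20 N straight down on the middle of its top, or with it still gripped, drives it home: rim on the roll, centre 28 mm and top 56 mm above this point.
- wide_cap_center (a point): Wide flat cap of the same grey plastic, 66 mm diameter, 24 mm tall, standing on the bench; it belongs to another holder: leave it. This point is its centre, 12 mm above the rim; z up.
There are look-alikes about, which are no part of the job. Leave any blue look-alike of the part that bears spindle_tip alone.

How it is judged:
At the end, for the whole second after the job is handed in: The tall narrow cap is pressed home on the spindle of the label roll: its rim within 3 mm of the roll's top, centred within 6 mm, upright within 7 degrees; the wide cap is within 30 mm of where it stood (horizontal distance between axle_cap_center and roll_top below 0.006 m and z of axle_cap_center in the frame of roll_top below 0.031 m and angle between the z axis of axle_cap_center and the z axis of roll_top, either way round below 0.12 rad and distance of wide_cap_center from where it was at the start of the episode below 0.03 m); the robot touches nothing.
It fails at once if the wide cap is lifted, tipped or pushed away (moved more than 30 mm) (distance of wide_cap_center from where it was at the start of the episode above 0.03 m).
It also fails if it takes over 42 s, if anything falls off the work surface, if the arm or the gripper's body presses on something with over 40 N, if the wrist force passes 120 N, or if a joint passes its speed limit or range.

### The arm

A 7-joint arm with a two-finger parallel gripper is mounted at the origin on the work surface. World frame = base frame: x ahead of the robot, y to its left, z up, the work surface at z = 0. Lengths are in m, angles in rad, forces in N, time in s.
With the tool pointing down it reaches from about 0.4 to 0.85 m from the base axis. Payload 10.4 kg.
Tool frame: the origin (TCP) lies midway between the tips of the shut fingers; the grasp point (between the pads) lies 19 mm behind it (r.grip_point_offset is the distance from the TCP to the grasp point, in m); z points along the fingers, y is the line along which they close (so a half turn about z gives the same grasp; the last joint's range is limited). The gripper opens to 85 mm and grips with 20 to 120 N. Pads are 22 mm wide; open, the fingers measure 114 mm over their backs; the gripper's body (76 mm by 85 mm) begins 54 mm behind the grasp point. The pads swing forward as they close: fully open they stand 13 mm farther back than shut.
Start: joints at [1.259, 0.332, -0.065, 1.46, 0.022, 1.35, -0.088], TCP at [0.178, -0.599, 0.231] pointing down, gripper open.
Joint ranges: [-2.6, 2.6], [-0.5, 2.12], [-1.47, 1.34], [0.16, 2.42], [-1.27, 4.41], [0.06, 2.06], [-2.6, 2.6]. Speed limits (rad/s): [2.22, 2.22, 2.79, 2.79, 3.14, 3.14, 3.14].

### API

Orientations are given as a unit quaternion [w, x, y, z].
In Python, from station import r gives the robot as it stands.
- The arm moves only by the shell command python3 -m jog 'ROWS' [FORCE]. ROWS is JSON, a list of rows, each a list of 5 numbers: the shift along the tool's x, y, z in cm, then the turn about the tool's z in degrees, then the finger opening in cm, from 0 to 8.54. A call has exactly 5 rows; each row is the pose to reach, as a shift and turn from the pose commanded when the call began, along the tool's axes at that moment; what a row does not reach only later rows make up. A row lasts 1/12 s, in which the tool goes at most 41.7 mm and 7.16 degrees, less where a joint would pass 70% of its speed; a pose out of reach is approached as far as the arm can. A call with a gripper value outside its range is refused whole. The fingers move at their own pace and stop on an object; FORCE is the grip in N (left out, the last holds). Time passes only in rows, so rows that repeat a pose let the fingers close, or fill a call up. It gives the time, the measured TCP pose, the force, the opening and the grip force at its end, in the units of the state.
- r.get_obs(): the state, without advancing time (a new reading comes with each control period).
- r.grab_frame(name): name is "side" or "top"; returns a dict with "image" (480x640x3 uint8, red, green, blue), "K" (3x3 intrinsics, pixels), "view" (4x4, takes a point from world to camera coordinates). Camera axes: x right, y up, looking along -z (the intrinsics and any distortion apply to the point x, -y, -z); pixel columns grow to the right and rows downward; lengths in m; the calibration is good to about 2 mm. A picture is of the moment at which its call begins. There is no depth.
- r.sign_off(): hands the job in; it is judged then, once.
The state is a dict: "clock": time; "qpos": joint angles; "dq": joint speeds; "effort": joint torques, N m; "tool_pos": TCP position; "eef_rot": TCP orientation; "force": force on the tool from outside, world axes, zero at the start; "ft_torque": the same for the moment, N m; "width": opening from 0.0 (shut) to 1.0 (fully open); "grip_force": force on a finger pad.
Only numpy, scipy, OpenCV 4.12 (cv2) and the standard library are available. Lean on these libraries where they do the work, as an engineer would, in place of code of your own. Each camera call takes 0.05 s, during which the arm holds its last target. There are 200 camera calls.

## Working session

There is one attempt and no reset: what is moved stays moved. The work goes in short steps, Python scripts to look and compute and a shell command to move; the robot and the scene stay as the last step left them, time stands still between calls to the robot, and variables do not carry over. Pictures are saved under pics/ and viewed, at most 10 in all, crops included, and the job is handed in when it is done.

```bash
mkdir -p pics; ls; python3 - <<'E'
from station import r
import cv2,numpy as np
o=r.get_obs();print({k:np.round(v,3).tolist() for k,v in o.items()})
for n in("top","side"):
    f=r.grab_frame(n);cv2.imwrite(f"pics/{n}0.png",f["image"][:,:,::-1]);print(n,np.round(f["K"],1).tolist(),np.round(f["view"],3).tolist(),[k for k in f])
E
```

```text
pics
{'clock': 0.0, 'qpos': [1.259, 0.333, -0.065, 1.461, 0.022, 1.35, -0.089], 'dq': [-0.0, -0.003, -0.0, -0.001, 0.0, 0.0, 0.001], 'effort': [0.0, -62.543, 0.05, -39.161, 0.016, 0.01, 0.0], 'tool_pos': [0.178, -0.599, 0.231], 'eef_rot': [-0.001, 0.99, 0.144, -0.0], 'force': [-0.012, 0.136, 0.457], 'ft_torque': [0.035, 0.02, -0.002], 'grip_force': 0.0, 'width': 0.998}
top [[443.7, 0.0, 316.3], [0.0, 443.7, 234.2], [0.0, 0.0, 1.0]] [[0.027, -1.0, -0.001, 0.003], [0.98, 0.026, 0.198, -0.548], [-0.198, -0.006, 0.98, -0.762], [0.0, 0.0, 0.0, 1.0]] ['image', 'K', 'view']
side [[539.9, 0.0, 316.5], [0.0, 539.9, 238.9], [0.0, 0.0, 1.0]] [[-0.728, -0.685, 0.02, 0.403], [0.506, -0.518, 0.69, -0.332], [-0.462, 0.512, 0.724, -0.737], [0.0, 0.0, 0.0, 1.0]] ['image', 'K', 'view']
```

View pics/top0.png

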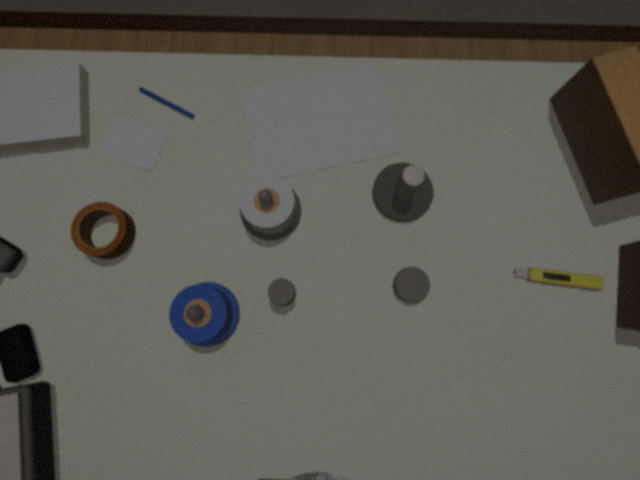

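View pics/side0.png

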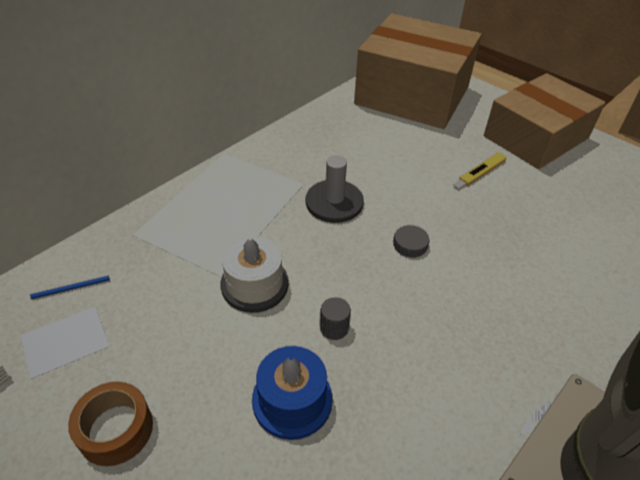

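Top view: the tall cap is the narrow grey disc at (282,292), and side view puts it at (335,318), clearly taller than wide. The wide flat cap is at (411,285) top and (411,241) side.

The target is the white roll's spindle, at (266,200) top and (251,250) side. The look-alikes to avoid are the blue roll's spindle at (197,313) and the bare post at (410,180). Next I measure both and make one close crop.

```bash
cat > h.py <<'E'
import numpy as np,cv2
from station import r
def ray(f,u,v):
    K,V=f["K"],f["view"];d=np.linalg.inv(K)@[u,v,1];d=np.array([d[0],-d[1],-d[2]])
    R,t=V[:3,:3],V[:3,3];return -R.T@t,R.T@d
def onz(f,u,v,z):
    c,d=ray(f,u,v);return c+d*(z-c[2])/d[2]
def proj(f,p):
    q=f["view"][:3,:3]@p+f["view"][:3,3];q=f["K"]@[q[0],-q[1],-q[2]];return q[:2]/q[2]
def tri(*rays):
    A=0;b=0
    for c,d in rays:
        d=d/np.linalg.norm(d);P=np.eye(3)-np.outer(d,d);A=A+P;b=b+P@c
    return np.linalg.solve(A,b)
def blobs(f,lo,hi,box,amin=60):
    x0,y0,x1,y1=box;m=cv2.inRange(cv2.cvtColor(f["image"],cv2.COLOR_RGB2HSV),lo,hi)
    k=np.zeros_like(m);k[y0:y1,x0:x1]=m[y0:y1,x0:x1]
    k=cv2.morphologyEx(k,cv2.MORPH_OPEN,np.ones((3,3),np.uint8))
    return sorted([c for c in cv2.findContours(k,cv2.RETR_EXTERNAL,cv2.CHAIN_APPROX_NONE)[0] if cv2.contourArea(c)>amin],key=cv2.contourArea)[::-1]
E
python3 - <<'E'
from h import *
T=r.grab_frame("top");S=r.grab_frame("side")
for n,f,pts in(("T",T,[(282,292),(282,300),(300,292),(266,200),(266,208),(411,285),(245,205),(262,190)]),("S",S,[(335,305),(335,325),(360,320),(251,250),(251,260),(265,285)])):
    h=cv2.cvtColor(f["image"],cv2.COLOR_RGB2HSV)
    print(n,[(p,h[p[1],p[0]].tolist()) for p in pts])
a=T["image"][160:330,180:440];b=S["image"][210:350,200:440]
a=cv2.resize(a,None,fx=2.3,fy=2.3,interpolation=2);b=cv2.resize(b,(a.shape[1],int(140*a.shape[1]/240)),interpolation=2)
b=b[:600];o=np.vstack([a,b]);o=cv2.resize(o,None,fx=.78,fy=.78);print(o.shape);cv2.imwrite("pics/crop1.png",o[:600,:,::-1])
E
```

```text
T [((282, 292), [30, 12, 63]), ((282, 300), [15, 24, 65]), ((300, 292), [35, 14, 107]), ((266, 200), [10, 27, 56]), ((266, 208), [16, 94, 73]), ((411, 285), [15, 30, 67]), ((245, 205), [105, 5, 112]), ((262, 190), [15, 76, 87])]
S [((335, 305), [13, 22, 81]), ((335, 325), [20, 19, 41]), ((360, 320), [24, 24, 150]), ((251, 250), [18, 16, 81]), ((251, 260), [23, 14, 74]), ((265, 285), [18, 40, 95])]
(576, 466, 3)
```

View pics/crop1.png

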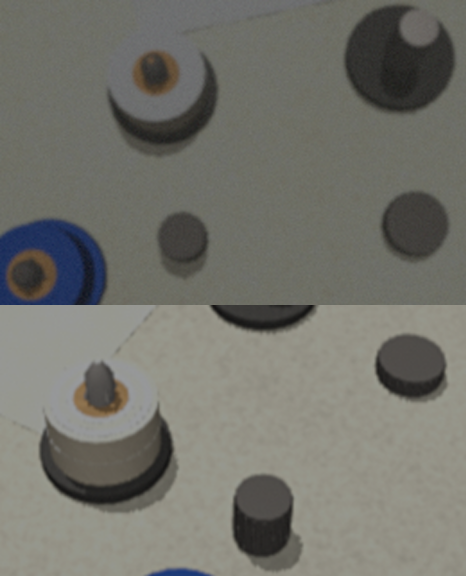

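The crop confirms it: the narrow cap (top face about (281,292) in top view) is tall in the side view, the wide one is flat, and the white roll has a pointed spindle at about (266,199).

```bash
python3 - <<'E'
from h import *
T=r.grab_frame("top");S=r.grab_frame("side")
def show(n,f,cs,z):
    for c in cs[:2]:
        e=cv2.fitEllipse(cv2.convexHull(c)) ;print(n,np.round(e[0],1),np.round(e[1],1),"bbox",cv2.boundingRect(c),"->",np.round(onz(f,*e[0],z),4))
show("T cap",T,blobs(T,(0,0,50),(179,60,80),(262,272,302,312)),.056)
show("S capface",S,blobs(S,(0,0,60),(179,60,100),(315,293,356,345)),.056)
show("T orange",T,blobs(T,(5,60,50),(22,255,255),(245,180,290,222),30),.076)
show("S orange",S,blobs(S,(5,70,50),(22,255,255),(230,240,275,275),30),.076)
show("T white",T,blobs(T,(0,0,100),(179,25,255),(236,176,302,240)),.076)
show("T spindle",T,blobs(T,(0,0,0),(179,55,75),(254,187,280,212),20),.1)
show("S spindle",S,blobs(S,(0,0,0),(179,40,110),(240,235,262,266),20),.1)
o=r.get_obs()
for n,f in(("T",T),("S",S)): print(n,"tip guess 0.122",np.round(proj(f,np.array([.6,.1,.122])),1))
E
```

```text
T cap [281.6 295. ] [27.7 34.5] bbox (268, 279, 28, 33) -> [0.4351 0.0762 0.056 ]
S capface [335.4 309. ] [23.2 29.1] bbox (321, 298, 30, 23) -> [0.4394 0.0791 0.056 ]
T orange [266.4 200.5] [24.  25.3] bbox (254, 189, 26, 24) -> [0.6038 0.1095 0.076 ]
S orange [251.5 257.6] [18.6 27.6] bbox (238, 251, 28, 17) -> [0.602  0.1097 0.076 ]
T white [255.5 201.1] [ 63.2 104.8] bbox (236, 176, 66, 64) -> [0.6022 0.1292 0.076 ]
T white [297.1 233.6] [12.3 20.9] bbox (290, 224, 12, 16) -> [0.5438 0.0514 0.076 ]
T spindle [265.9 198.6] [12.1 16.3] bbox (260, 191, 13, 15) -> [0.6006 0.1076 0.1   ]
S spindle [250.8 250.9] [16.2 22.6] bbox (244, 240, 15, 22) -> [0.5967 0.1138 0.1   ]
T tip guess 0.122 [268.8 195.5]
S tip guess 0.122 [254.9 236.1]
```

Estimates: cap axis ≈ (0.439, 0.078), spindle axis ≈ (0.603, 0.110). I start the transit and turn the tool with the arm so the fingers close roughly along x, clear of both rolls.

```bash
cat > d.py <<'E'
import sys,numpy as np
from station import r
from scipy.spatial.transform import Rotation as R
def st():
    o=r.get_obs();q=o["eef_rot"];M=R.from_quat([q[1],q[2],q[3],q[0]]).as_matrix();return o,M
if __name__=="__main__":
    o,M=st();t=np.array([float(x) for x in sys.argv[1:4]])
    yaw=np.degrees(np.arctan2(M[1,0],M[0,0]))
    print("clock",round(o["clock"],2),"tcp",np.round(o["tool_pos"],4),"yaw",round(yaw,1),"tool z",np.round(M[:,2],3),"shift cm",np.round(M.T@(t-o["tool_pos"])*100,2),"q",np.round(o["qpos"],2),"F",np.round(o["force"],1),"w",round(o["width"],3),"g",round(o["grip_force"],1))
E
python3 -m jog '[[3.7,-2,-0.2,-7,8.5],[7.4,-4,-0.4,-14,8.5],[11.1,-6,-0.6,-21,8.5],[14.8,-8,-0.8,-28,8.5],[18.5,-10,-1,-35,8.5]]'
python3 d.py 0.439 0.078 0.15; python3 d.py 0.42 -0.27 0.24
```

```text
clock: 0.72
tool_pos: [0.3263, -0.4505, 0.2415]
eef_rot: [0.0, 0.899, 0.437, -0.0]
force: [0.6, -0.3, 0.5]
width: 0.997
grip_force: 0.0
clock 0.72 tcp [ 0.3263 -0.4505  0.2415] yaw 51.9 tool z [ 0. -0. -1.] shift cm [ 48.54 -23.77   9.12] q [ 1.09  0.19 -0.26  1.62  0.05  1.34  0.16] F [ 0.6 -0.3  0.5] w 0.997 g 0.0
clock 0.72 tcp [ 0.3263 -0.4505  0.2415] yaw 51.9 tool z [ 0. -0. -1.] shift cm [19.99 -3.78  0.14] q [ 1.09  0.19 -0.26  1.62  0.05  1.34  0.16] F [ 0.6 -0.3  0.5] w 0.997 g 0.0
```

```bash
python3 -m jog '[[4,-0.8,0,-7,8.5],[8,-1.5,0,-14,8.5],[12,-2.3,0,-21,8.5],[16,-3,0,-28,8.5],[20,-3.8,0,-35,8.5]]' >/dev/null
python3 d.py 0.439 -0.07 0.24;
```

```text
clock 1.13 tcp [ 0.4205 -0.2701  0.2414] yaw 86.9 tool z [ 0.    -0.001 -1.   ] shift cm [20.08  0.76  0.13] q [ 0.92  0.08 -0.46  1.75  0.04  1.32  0.4 ] F [0.9 0.2 0.2] w 0.995 g 0.0
```

```bash
python3 -m jog '[[4,0.1,0,-3,8.5],[8,0.3,0,-6,8.5],[12,0.4,0,-9,8.5],[16,0.6,0,-11,8.5],[20,0.7,0,-13,8.5]]' >/dev/null
python3 d.py 0.439 0.078 0.16;
```

```text
clock 1.55 tcp [ 0.4388 -0.0708  0.2414] yaw 99.6 tool z [ 0.001 -0.001 -1.   ] shift cm [14.67  2.51  8.13] q [ 0.74 -0.05 -0.66  1.86 -0.03  1.32  0.27] F [0.8 0.7 0.1] w 0.999 g 0.0
```

```bash
python3 -m jog '[[3.7,0.6,1,0,8.5],[7.4,1.2,3,0,8.5],[11,1.9,5,0,8.5],[14.7,2.5,7,0,8.5],[14.7,2.5,8,0,8.5]]' >/dev/null
python3 d.py 0.439 0.078 0.017; python3 - <<'E'
from h import *
S=r.grab_frame("side");T=r.grab_frame("top")
a=T["image"][140:380,150:470];b=S["image"][140:440,160:460]
o=np.hstack([cv2.resize(a,(400,300)),cv2.resize(b,(400,400))[:300]]) if 0 else np.hstack([cv2.resize(a,(480,360)),cv2.resize(b,(320,320))[:] if 0 else cv2.copyMakeBorder(cv2.resize(b,(320,320)),0,40,0,0,0)])
cv2.imwrite("pics/above.png",o[:,:,::-1])
E
```

```text
clock 1.97 tcp [0.4379 0.0832 0.16  ] yaw 100.0 tool z [-0.     0.002 -1.   ] shift cm [-0.55  0.02 14.3 ] q [ 0.57  0.05 -0.86  1.97  0.04  1.14 -0.13] F [-0.6  0.2 -0.2] w 0.998 g 0.0
```

View pics/above.png

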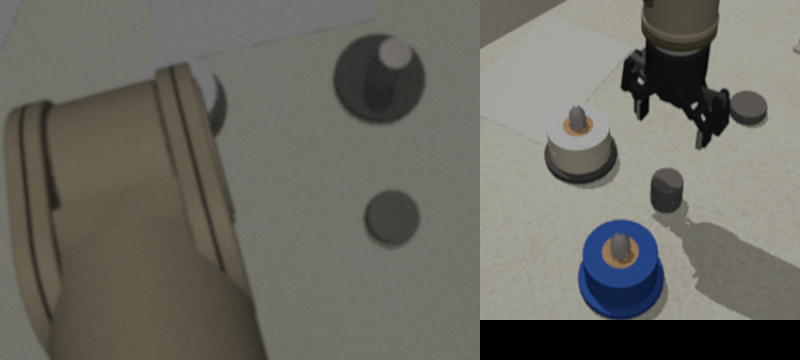

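The side view shows the gripper above the tall cap with its fingers spanning clear of both rolls. The arm blocks the top view here. I let it settle, then descend.

```bash
python3 -m jog '[[0,0,2,0,8.5],[0,0,4,0,8.5],[0,0,6,0,8.5],[0,0,6,0,8.5],[0,0,6,0,8.5]]' >/dev/null
python3 d.py 0.439 0.0775 0.017
```

```text
clock 2.48 tcp [0.4393 0.0753 0.1016] yaw 99.5 tool z [-0.001 -0.    -1.   ] shift cm [0.22 0.02 8.46] q [ 0.54  0.14 -0.85  2.03  0.12  1.02 -0.2 ] F [0.2 0.1 0.9] w 0.989 g 0.0
```

```bash
python3 -m jog '[[0.1,0,2,0,8.5],[0.1,0,4,0,8.5],[0.1,0,6,0,8.5],[0.1,0,7.5,0,8.5],[0.1,0,8.4,0,8.5]]' >/dev/null
python3 d.py 0.439 0.0775 0.017
python3 -m jog '[[0,0,0,0,8.5],[0,0,0,0,6],[0,0,0,0,5],[0,0,0,0,4],[0,0,0,0,3]]' 50 >/dev/null
python3 d.py 0.439 0.0775 0.017
python3 - <<'E'
from h import *
S=r.grab_frame("side");cv2.imwrite("pics/grip.png",cv2.resize(S["image"][200:400,220:460],None,fx=2,fy=2)[:,:,::-1])
E
```

```text
clock 2.9 tcp [0.4398 0.0766 0.0174] yaw 99.5 tool z [ 0.001 -0.001 -1.   ] shift cm [ 0.11 -0.06  0.04] q [ 0.47  0.3  -0.8   2.1   0.28  0.85 -0.34] F [-0.1  0.2  0. ] w 0.993 g 0.0
clock 3.32 tcp [0.4402 0.0774 0.0185] yaw 99.5 tool z [ 0.002 -0.    -1.   ] shift cm [ 0.03 -0.12  0.15] q [ 0.47  0.3  -0.8   2.1   0.28  0.86 -0.34] F [-0.1 -0.8  8.3] w 0.543 g 49.8
```

View pics/grip.png

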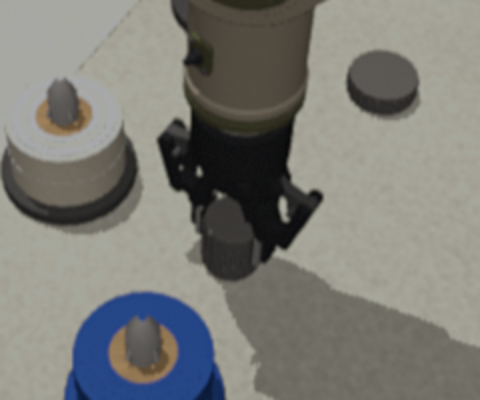

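The cap is gripped: width 0.543 (about 46 mm) at 50 N, and the side view shows it between the fingers at about (230,235) in the crop. I lift it and then carry it over the spindle.

```bash
python3 -m jog '[[0,0,-2,0,3],[0,0,-5,0,3],[0,0,-8,0,3],[0,0,-11,0,3],[0,0,-15,0,3]]' >/dev/null
python3 -m jog '[[0,0,0,0,3],[0,0,0,0,3],[0,0,0,0,3],[0,0,-0.3,0,3],[0,0,-0.5,0,3]]' >/dev/null
python3 d.py 0.604 0.109 0.175
```

```text
clock 4.2 tcp [0.4383 0.0774 0.1713] yaw 99.6 tool z [-0.002  0.    -1.   ] shift cm [ 0.37 16.86 -0.4 ] q [ 0.59  0.03 -0.87  1.95  0.03  1.17 -0.12] F [ 0.7  0.7 -1.6] w 0.544 g 51.6
```

```bash
python3 -m jog '[[0,2,0,0,3],[0,5,0,0,3],[0,8,0,0,3],[0.2,11,0,0,3],[0.2,13.5,0,0,3]]' >/dev/null
python3 -m jog '[[0,1.5,0,0,3],[0.1,3,0,0,3],[0.1,3.4,0,0,3],[0.1,3.4,0,0,3],[0.1,3.4,0,0,3]]' >/dev/null
python3 -m jog '[[0,0,0,0,3],[0,0,0,0,3],[0,0,0,0,3],[0,0,0,0,3],[0,0,0,0,3]]' >/dev/null
python3 d.py 0.604 0.109 0.175
python3 - <<'E'
from h import *
S=r.grab_frame("side");T=r.grab_frame("top")
s=cv2.resize(S["image"][140:320,160:340],(540,540),interpolation=2);t=cv2.resize(T["image"][140:275,210:330],(240,270))
t=cv2.copyMakeBorder(t,0,270,0,0,0)
cv2.imwrite("pics/over.png",np.hstack([s,t])[:,:,::-1])
E
```

```text
clock 5.45 tcp [0.6051 0.1082 0.1724] yaw 99.5 tool z [ 0. -0. -1.] shift cm [ 0.1  -0.1  -0.26] q [ 0.36  0.47 -0.81  1.53  0.35  1.29 -0.32] F [-0.7  0.4 -0.3] w 0.543 g 51.7
```

View pics/over.png

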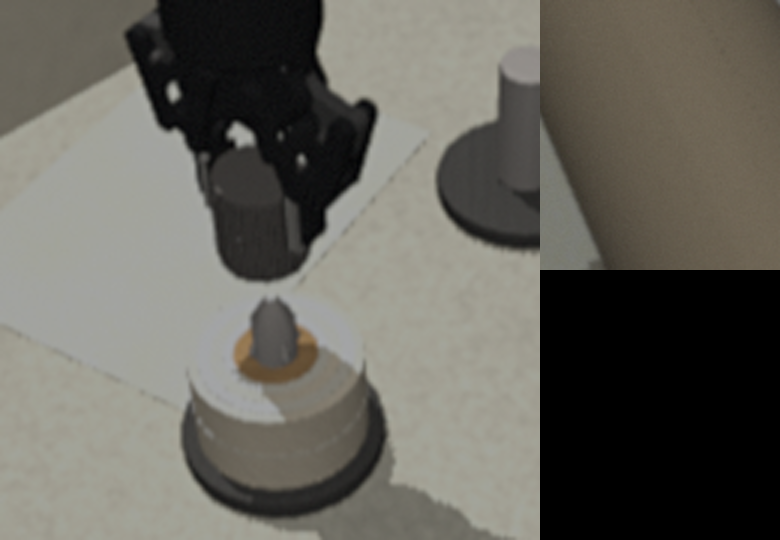

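Side view: the cap is about 3 cm above the spindle, with its rim bottom at about crop (262,281) and the spindle tip at (270,300). I compare that with the rim outline projected from a perfectly centred cap.

```bash
python3 - <<'E'
from h import *
S=r.grab_frame("side");o=r.get_obs();z=o["tool_pos"][2]-.0185
m=cv2.inRange(cv2.cvtColor(S["image"],cv2.COLOR_RGB2HSV),(0,0,0),(179,255,95))
for v in(226,228,230): print(v,np.flatnonzero(m[v,215:290])[[0,-1]]+215)
print("bottom",{u:int(np.flatnonzero(m[200:237,u])[-1]+200) for u in(238,242,246,250,254,258)})
a=np.linspace(0,2*np.pi,721)
for c in([.603,.1096],[.606,.1096],[.603,.1126]):
    P=np.array([proj(S,np.array([c[0]+.024*np.cos(t),c[1]+.024*np.sin(t),z])) for t in a])
    low=lambda u:round(P[np.abs(P[:,0]-u)<.6][:,1].max(),1)
    print(c,"rim x",P[:,0].min().round(1),P[:,0].max().round(1),"lowest",P[:,1].max().round(1),{u:low(u) for u in(238,242,246,250,254,258)})
# spindle column extents
g=cv2.cvtColor(S["image"],cv2.COLOR_RGB2HSV)
for v in(242,246,250,254):print(v,[g[v,u].tolist()[1:] for u in range(240,264,2)])
print("spindle proj",[proj(S,np.array([.603,.1096,h])).round(1) for h in(.122,.1,.076)])
E
```

```text
226 [234 261]
228 [235 260]
230 [237 258]
bottom {238: 231, 242: 233, 246: 233, 250: 233, 254: 232, 258: 230}
[0.603, 0.1096] rim x 232.4 263.1 lowest 235.3 {238: np.float64(233.6), 242: np.float64(234.9), 246: np.float64(235.3), 250: np.float64(235.1), 254: np.float64(234.3), 258: np.float64(232.4)}
[0.606, 0.1096] rim x 231.1 261.8 lowest 234.3 {238: np.float64(233.1), 242: np.float64(234.1), 246: np.float64(234.3), 250: np.float64(233.9), 254: np.float64(232.8), 258: np.float64(230.6)}
[0.603, 0.1126] rim x 230.9 261.7 lowest 236.3 {238: np.float64(235.2), 242: np.float64(236.1), 246: np.float64(236.3), 250: np.float64(235.9), 254: np.float64(234.7), 258: np.float64(232.4)}
242 [[5, 165], [3, 166], [2, 158], [9, 86], [17, 90], [16, 94], [17, 91], [14, 71], [4, 118], [6, 166], [3, 164], [2, 164]]
246 [[6, 164], [3, 160], [10, 77], [15, 83], [14, 91], [17, 92], [14, 90], [15, 85], [18, 70], [0, 121], [5, 168], [3, 165]]
250 [[2, 163], [59, 148], [50, 87], [15, 85], [14, 88], [14, 90], [14, 88], [15, 85], [13, 79], [30, 67], [101, 126], [62, 147]]
254 [[113, 149], [112, 148], [46, 100], [12, 82], [18, 86], [18, 87], [15, 86], [15, 84], [13, 76], [39, 72], [118, 121], [115, 120]]
spindle proj [array([249.2, 238.3]), array([250.1, 247.5]), array([251.1, 257.2])]
```

The cap is within about 2 mm of the spindle axis. I make a small correction and lower it onto the taper.

```bash
python3 -m jog '[[0.15,-0.15,0.5,0,3],[0.15,-0.15,1.5,0,3],[0.15,-0.15,2.5,0,3],[0.15,-0.15,3.5,0,3],[0.15,-0.15,4.2,0,3]]' 70 >/dev/null
python3 -m jog '[[0,0,0,0,3],[0,0,0,0,3],[0,0,0,0,3],[0,0,0.2,0,3],[0,0,0.4,0,3]]' >/dev/null
python3 d.py 0.603 0.1096 0.0945
python3 -m jog '[[0,0,0.3,0,3],[0,0,0.6,0,3],[0,0,0.9,0,3],[0,0,1.2,0,3],[0,0,1.2,0,3]]' >/dev/null
python3 d.py 0.603 0.1096 0.0945
```

```text
clock 6.43 tcp [0.6039 0.1097 0.1266] yaw 99.5 tool z [ 0.001  0.    -1.   ] shift cm [ 0.   -0.09  3.21] q [ 0.35  0.5  -0.79  1.59  0.38  1.21 -0.35] F [-0.1 -0.7 -0.8] w 0.544 g 71.6
clock 6.85 tcp [0.6032 0.1094 0.1134] yaw 99.5 tool z [-0.001 -0.    -1.   ] shift cm [ 0.02 -0.02  1.89] q [ 0.35  0.52 -0.79  1.6   0.39  1.19 -0.35] F [ 0.5 -0.4 -1.2] w 0.541 g 71.6
```

No lateral force with the rim 27 mm below the tip, so the cap is on. Now down to the teeth, and then press.

```bash
python3 -m jog '[[0,0,0.3,0,3],[0,0,0.6,0,3],[0,0,0.9,0,3],[0,0,1.1,0,3],[0,0,1.2,0,3]]' >/dev/null
python3 d.py 0.603 0.1096 0.0945
python3 -m jog '[[0,0,0.1,0,3],[0,0,0.2,0,3],[0,0,0.3,0,3],[0,0,0.4,0,3],[0,0,0.5,0,3]]' >/dev/null
python3 d.py 0.603 0.1096 0.0945
```

```text
clock 7.27 tcp [0.6045 0.1096 0.1037] yaw 99.5 tool z [ 0.002 -0.    -1.   ] shift cm [ 0.03 -0.15  0.92] q [ 0.34  0.53 -0.78  1.61  0.4   1.17 -0.36] F [-4.1 -3.  19.6] w 0.545 g 73.2
clock 7.68 tcp [0.6042 0.1096 0.098 ] yaw 99.5 tool z [ 0.002 -0.    -1.   ] shift cm [ 0.02 -0.12  0.35] q [ 0.34  0.53 -0.78  1.61  0.4   1.16 -0.36] F [-1.  -1.   9.2] w 0.543 g 72.3
```

```bash
python3 -m jog '[[0,0,0.1,0,3],[0,0,0.2,0,3],[0,0,0.2,0,3],[0,0,0.3,0,3],[0,0,0.3,0,3]]' >/dev/null
python3 d.py 0.603 0.1096 0.0945
python3 -m jog '[[0,0,0,0,3],[0,0,0.1,0,3],[0,0,0.1,0,3],[0,0,0.2,0,3],[0,0,0.2,0,3]]' >/dev/null
python3 d.py 0.603 0.1096 0.0945
```

```text
clock 8.1 tcp [0.6042 0.1095 0.0946] yaw 99.5 tool z [ 0.001 -0.    -1.   ] shift cm [ 0.03 -0.12  0.01] q [ 0.34  0.54 -0.78  1.62  0.4   1.16 -0.37] F [ 1.3 -1.8  4.7] w 0.541 g 72.0
clock 8.52 tcp [0.6043 0.1095 0.0945] yaw 99.5 tool z [ 0.002 -0.001 -1.   ] shift cm [ 0.03 -0.13  0.  ] q [ 0.34  0.54 -0.78  1.62  0.41  1.15 -0.37] F [-6.1 -4.1 22.9] w 0.54 g 73.6
```

It stopped at TCP z = 0.0945 (rim on the roll) at 23 N, so it has hit bottom. I unload, open, retreat upwards and check.

```bash
python3 -m jog '[[0,0,-0.2,0,3],[0,0,-0.3,0,5],[0,0,-0.3,0,7],[0,0,-0.3,0,8.5],[0,0,-0.3,0,8.5]]' 20 >/dev/null
python3 -m jog '[[0,0,0,0,8.5],[0,0,0,0,8.5],[0,0,0,0,8.5],[0,0,-0.5,0,8.5],[0,0,-1.5,0,8.5]]' >/dev/null
python3 d.py 0.603 0.1096 0.0945
python3 -m jog '[[0,0,-2,0,8.5],[0,0,-5,0,8.5],[0,0,-8,0,8.5],[0,0,-11,0,8.5],[0,0,-14,0,8.5]]' >/dev/null
python3 -m jog '[[0,-3,0,0,8.5],[0,-7,0,0,8.5],[0,-10,0,0,8.5],[0,-13,0,0,8.5],[0,-15,0,0,8.5]]' >/dev/null
python3 -m jog '[[-3,0,0,0,8.5],[-7,0,0,0,8.5],[-11,0,0,0,8.5],[-15,0,0,0,8.5],[-19,0,0,0,8.5]]' >/dev/null
python3 d.py 0.45 -0.08 0.24
python3 - <<'E'
from h import *
S=r.grab_frame("side");T=r.grab_frame("top")
s=cv2.resize(S["image"][200:320,190:310],(400,400),interpolation=2);t=cv2.resize(T["image"][150:250,215:315],(400,400),interpolation=2)
cv2.imwrite("pics/done.png",np.hstack([s,t])[:,:,::-1])
a=np.linspace(0,2*np.pi,721)
for n,f in(("S",S),("T",T)):
  for z in(.132,.141):
    P=np.array([proj(f,np.array([.603+.024*np.cos(t),.1096+.024*np.sin(t),z])) for t in a]);o=(190,200) if n=="S" else (215,150);k=400/120 if n=="S" else 4
    print(n,z,"crop px top-face box",((P.min(0)-o)*k).round(),((P.max(0)-o)*k).round())
E
```

```text
clock 9.35 tcp [0.6029 0.1094 0.1097] yaw 99.6 tool z [-0.002 -0.    -1.   ] shift cm [0.01 0.02 1.52] q [ 0.35  0.52 -0.79  1.6   0.39  1.18 -0.36] F [ 0.3 -0.2 -0.1] w 0.994 g 0.0
clock 10.6 tcp [ 0.4872 -0.1042  0.2515] yaw 99.6 tool z [ 0.002 -0.001 -1.   ] shift cm [ 3.01 -3.27  1.14] q [ 0.8   0.09 -0.71  1.73  0.06  1.34  0.24] F [1.8 1.  0.9] w 0.999 g 0.0
S 0.132 crop px top-face box [145.  78.] [246. 150.]
S 0.141 crop px top-face box [144.  65.] [245. 137.]
T 0.132 crop px top-face box [134. 114.] [247. 223.]
T 0.141 crop px top-face box [131. 107.] [245. 217.]
```

View pics/done.png

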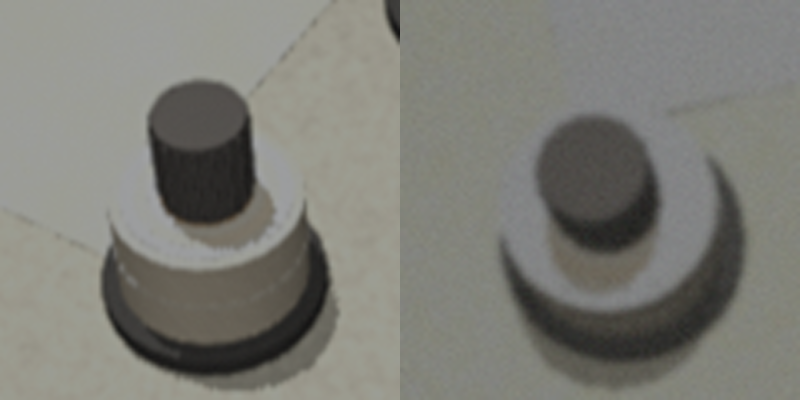

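The side view shows the cap upright on the roll. Its top face spans (148–250, 80–152), against the (145–246, 78–150) predicted for a seated cap, and the top view agrees. The arm is clear, so I hand in.

```bash
python3 -m jog '[[0,0,0,0,8.5],[0,0,0,0,8.5],[0,0,0,0,8.5],[0,0,0,0,8.5],[0,0,0,0,8.5]]' >/dev/null; python3 -c "
from station import r
print(r.sign_off())"
```

```text
the job is handed in; nothing more can be done
None
```

The tall cap is pressed home on the label roll's spindle and released, the wide cap was not touched, and the job was handed in at about 11 s of the 42 s allowed; no verdict was returned.

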